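# Clamp a specimen jar in the torque-limited jar vise

### The job

Stand the large closed specimen jar on the rubber pad of the jar vise, between the V-block and the jaw, setting it down gently. Then turn the vise's round knob clockwise (seen from above) until the jaw has pushed the jar into the V-block and the knob's slip clutch clicks: at least one click, no more than two. Let go, leaving the jar clamped upright and the other things where they stand.

Things in the scene. Friction and masses are not known exactly. Their poses are not given: they have to be found in the camera images.
- jar_center (a point): Centre (half-way up) of the closed specimen jar: an upright round plastic jar, 48 mm in diameter (the white ribbed cap 47 mm), 90 mm tall, about 150 g, standing on the table, loose. z axis up along the jar.
- vise: Jar vise bolted to the table; base plate 210 x 90 x 12 mm, origin under its middle, long side along its x, z up. At -x an aluminium V-block opens to +x; in the middle a flat jaw (50 mm across y, 10 mm thick) slides along x; both rise 39 mm above the table. At +x a gearbox, 60 x 64 mm, centred at x = 62 mm, 70 mm high, with the round knob on top.
- pad: Rubber pad for the jar, 54 mm along x, 50 along y, axes as the vise. Origin: middle of its top face, 14 mm above the table, 55 mm to -x of the vise's origin; there stands the axis of a jar touching both sides of the V. The jaw starts 7 to 27 mm (not measured) clear of such a jar: set down 3 mm farther to +x it clears both. The jaw then pushes it home.
- knob_grip (a point): On the knob's axis, at grip height, 98 mm above the table. Knurled cylinder, vertical axis, 40 mm in diameter, from 78 to 112 mm above the table. Turns endlessly, does not rise or sink, stays where it is let go (use several grasps). Clockwise from above drives the jaw to the V-block, 8 mm per rad, drag 0.17 N m; the jaw stays where it is left.
- clutch (a joint): Slip of the knob's torque-limiting clutch, rad: 0 at the start and while the knob drives the jaw; grows as the knob turns clockwise on the stalled spindle. It starts to slip at 0.26 N m; the torque peaks at 0.33 N m and falls back to 0.19 in each click, one click per 0.52 rad of slip.
- small_jar_center (a point): Centre of a smaller jar, 34 mm in diameter and 55 mm tall, a bystander standing loose on the table.
- pump_bottle: Clear pump bottle, 62 mm in diameter, 165 mm tall with its pump head, a bystander standing loose; origin at the centre of its underside.
- sharps_bin: Sharps bin, 162 x 127 mm, 157 mm tall, its open flap up to 230 mm; a bystander. Origin at the centre of its underside.
Mind the look-alikes: they are no part of the job. Leave any green or yellow look-alike of the vise alone. What is shaped like the part that bears jar_center but green is not meant.

How it is judged:
By the outcome, as a careful person would: the job done as asked, in the order asked, and still so for the second after the job is handed in, with the robot touching nothing.
It also fails if it takes over 72 s, if anything falls off the work surface, if the arm or the gripper's body presses on something with over 40 N, if the wrist force passes 120 N, or if a joint passes its speed limit or range.

### The arm

A 6-joint arm with a two-finger parallel gripper is mounted at the origin on the work surface. World frame = base frame: x ahead of the robot, y to its left, z up, the work surface at z = 0. Lengths are in m, angles in degrees, forces in N, time in s.
With the tool pointing down it reaches from about 0.35 to 0.925 m from the base axis. Payload 6.4 kg.
Tool frame: the origin (TCP) lies on the front face of the gripper's body, between the roots of the fingers; the fingertips stand 73 mm ahead of it and the grasp point (between the pads) lies 54 mm ahead of it; x points along the fingers, z is the direction in which the jaws open and shut, and the axes are right-handed (so a half turn about x gives the same grasp; the last joint's range is limited). The gripper opens to 85 mm and grips with 20 to 120 N. Pads are 22 mm wide; open, the fingers measure 114 mm over their backs; the gripper's body (76 mm by 85 mm) begins 54 mm behind the grasp point. The pads swing forward as they close: fully open they stand 13 mm farther back than shut.
Start: joints at [-76.61, 14.043, 89.255, -0, 76.702, -9.975], TCP at [0.258, -0.597, 0.304] pointing down, gripper open.
Joint ranges: [-179.41, 179.41], [-58.25, 129.5], [7.25, 145.43], [-54.29, 234.29], [11.92, 165.04], [-157.13, 157.13]. Speed limits (degrees/s): [147.25, 147.25, 180, 180, 180, 180].

### API

Orientations are given as [roll, pitch, yaw] about the fixed x, y, z axes, in that order (R = Rz(yaw) Ry(pitch) Rx(roll)).
In Python, from rig import telemetry, imaging, workorder, nets gives the robot as it stands.
- The arm moves only by the tool jog_arm, never from a script. Its argument "commands" is one flat list of numbers, 4 for each row, row after row: the shift along the tool's x, y, z in cm, then the turn about the tool's x in degrees. A call has 1 to 10 rows; each row is the pose to reach, as a shift and turn from the pose commanded when the call began, along the tool's axes at that moment; what a row does not reach only later rows make up. A row lasts 1/8 s, in which the tool goes at most 62.5 mm and 10.7 degrees, less where a joint would pass 70% of its speed; a pose out of reach is approached as far as the arm can. A call with a gripper value outside its range is refused whole. "gripper" is the closure, from 0 (fully open) to 1 (shut), set as the call begins (left out, the last holds). The fingers move at their own pace and stop on an object; "squeeze" is the grip in N (left out, the last holds). Time passes only in rows, so rows that repeat a pose let the fingers close. It gives the time, the measured TCP pose, the force and the opening at its end, in the units of the state.
- telemetry.get_obs(): the state, without advancing time (a new reading comes with each control period).
- imaging.read_camera(name): name is "scene" or "top" or "wrist"; returns a dict with "image" (384x512x3 uint8, red, green, blue), "z_map" (384x512 float32, m along the optical axis (not along the pixel's ray), 0 where there is no reading), "fx", "fy", "cx", "cy" (pixels), "R" (3x3) and "t" (3): a world point X has camera coordinates R X + t. Camera axes: x right, y down, z forward; pixel columns grow to the right and rows downward; lengths in m; the calibration is good to about 2 mm. A picture is of the moment at which its call begins.
- workorder.job_done(): hands the job in, once; it reports no verdict.
Trained networks look in a picture, given as the dict that the camera call returned (one of the last four; its "shot" number tells which), for a name from the list of things; names that differ only in an ending like _2 or _b are one class to them, and where a whole thing is asked for, a point or a joint stands for the part that bears it (a point fixed in the world has none). Each returns a list of dicts, best first, with "confidence" (0 to 1); they miss things now and then, are a little off and sometimes report something else, mostly with a low value. They report only what shows in the picture. A call takes as long as a camera call. They do not tell look-alikes from the thing itself.
- nets.regions_of(picture, label): "pixels" (384x512 bool, what is visible of it) and "bbox" ([left, top, right, bottom] in pixels, round what is visible of it).
The state is a dict: "time": time; "joints": joint angles; "joint_vel": joint speeds; "joint_torque": joint torques, N m; "eef_pos": TCP position; "tool_rot": TCP orientation; "force": force on the tool from outside, world axes, zero at the start; "wrist_torque": the same for the moment, N m; "gripper_width": opening from 0.0 (shut) to 1.0 (fully open).
Only numpy, scipy, OpenCV 4.12 (cv2) and the standard library are available. Lean on these libraries where they do the work, as an engineer would, in place of code of your own. Each camera call takes 0.05 s, during which the arm holds its last target.

## Working session

There is one attempt and no reset: what is moved stays moved. The work goes in short steps, Python scripts to look and compute and a tool call to move; the robot and the scene stay as the last step left them, time stands still between calls to the robot, and variables do not carry over. Pictures are saved under pics/ and viewed, and the job is handed in when it is done.

Besides the shell and the picture viewer there is one more tool, called after "Call:" by a JSON object that holds its "api" and its "payload". jog_arm: Moves the arm, as the interface text tells. Its arguments: {"type":"object","properties":{"commands":{"type":"array","items":{"type":"number"}},"gripper":{"type":"number"},"squeeze":{"type":"number"}},"required":["commands"]}

```bash
ls; mkdir -p pics; python3 - <<'E'
from rig import telemetry, imaging
import cv2
print(telemetry.get_obs())
for n in ["scene","top"]:
    p=imaging.read_camera(n); print(n,p['fx'],p['R'],p['t'],p['shot'])
    cv2.imwrite(f'pics/{n}0.png',cv2.cvtColor(p['image'],cv2.COLOR_RGB2BGR))
E
```

```text
pics
{'time': 0.0, 'joints': array([-7.66101309e+01,  1.40852903e+01,  8.93255025e+01,  6.50074265e-05,
        7.67054524e+01, -9.97521352e+00]), 'joint_vel': array([ 0.00345509,  0.05440876,  0.06565318, -0.08015751,  0.00350853,
       -0.0429344 ]), 'joint_torque': array([-4.13110010e-04, -4.29508603e+01, -3.26129758e+01, -1.08238896e-04,
        5.32914331e-03,  1.47121741e-07]), 'eef_pos': array([ 0.25768608, -0.59626739,  0.30276158]), 'tool_rot': array([169.99361883,  89.88375477, 103.35868647]), 'force': array([ 0.17301971, -0.71301156,  0.08363992]), 'wrist_torque': array([ 0.00491642, -0.01316021,  0.00322668]), 'gripper_width': 0.9984982485707065}
scene 430.44120757095016 [[-0.29855072  0.95413926  0.02203953]
 [ 0.52139387  0.18239951 -0.83359394]
 [-0.7993847  -0.23737879 -0.55193786]] [ 0.25611907 -0.20618757  1.51852414] 1
top 405.25336779697926 [[-1.01840681e-03 -9.99987927e-01  4.80706762e-03]
 [-9.96744812e-01  6.27559428e-04 -8.06187652e-02]
 [ 8.06147752e-02 -4.87352241e-03 -9.96733418e-01]] [-0.09647018  0.56981733  1.03108069] 2
```

View pics/scene0.png

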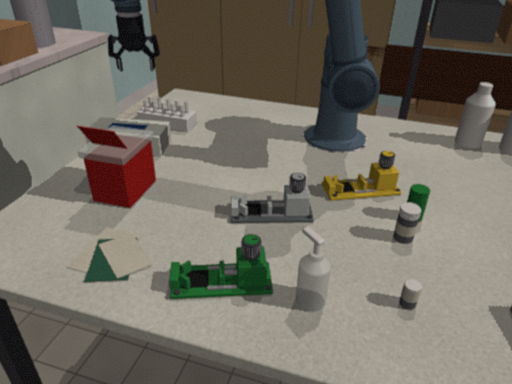

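View pics/top0.png

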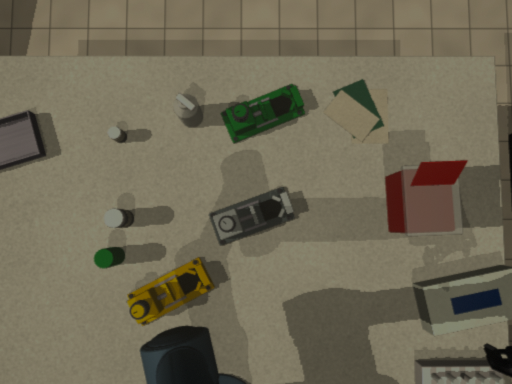

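The grey vise is at top (252,216), with green (263,113) and yellow (170,292) look-alikes. Candidates for the jar:
- White-capped large jar: top (118,218), scene (407,222).
- Green jar: top (109,257), scene (418,203), a look-alike.
- Small jar: top (117,134), scene (411,293), a bystander.

I choose the white-capped jar and the grey vise.

```bash
cat > h.py <<'E'
import numpy as np, cv2
from rig import telemetry, imaging, nets
def cloud(p):
    z=p['z_map']; v,u=np.mgrid[:384,:512]
    c=np.stack([(u-p['cx'])/p['fx']*z,(v-p['cy'])/p['fy']*z,z],-1)
    return (c-p['t'])@p['R']   # R^T (c-t)
def save(p,n,box=None,k=1):
    im=cv2.cvtColor(p['image'],cv2.COLOR_RGB2BGR)
    if box: l,t,r,b=box; im=im[t:b,l:r]
    cv2.imwrite('pics/'+n,cv2.resize(im,None,fx=k,fy=k,interpolation=cv2.INTER_CUBIC))
def proj(p,X):
    c=p['R']@np.asarray(X)+p['t']; return c[0]/c[2]*p['fx']+p['cx'],c[1]/c[2]*p['fy']+p['cy']
E
python3 - <<'E'
from h import *
for n in ["top","scene"]:
    p=imaging.read_camera(n); W=cloud(p); ok=p['z_map']>0
    if n=="top": save(p,'topcrop.png',(80,170,320,330),3)
    else: save(p,'scenecrop.png',(200,140,460,320),3)
    for lab in ['jar_center','vise','small_jar_center','pump_bottle','sharps_bin','knob_grip','pad']:
        for r in nets.regions_of(p,lab):
            m=r['pixels']&ok; q=W[m]
            print(n,lab,round(r['confidence'],2),r['bbox'],np.median(q,0).round(4),np.percentile(q,2,axis=0).round(3),np.percentile(q,98,axis=0).round(3))
            if lab=='vise' or lab=='jar_center' or lab=='knob_grip':
                zz=q[:,2]
                for lo,hi in [(0.105,.12),(.084,.094),(0.06,.074),(.03,.045)]:
                    s=q[(zz>lo)&(zz<hi)]
                    if len(s)>8: 
                        (c,sz,a)=cv2.minAreaRect((s[:,:2]*1000).astype(np.float32)); print('   ',lo,len(s),s.mean(0).round(4),np.round(c,1),np.round(sz,1),round(a,1))
E
```

```text
top jar_center 0.88 [105.1, 209.9, 133.0, 226.9] [0.5046 0.2418 0.0887] [0.483 0.228 0.013] [0.526 0.271 0.093]
    0.084 292 [0.5052 0.2505 0.0899] [504.6 251.3] [43.7 45.3] 0.4
    0.06 39 [0.5057 0.2331 0.0671] [504.8 236.2] [16.9 44.5] 88.5
    0.03 28 [0.504  0.2333 0.0362] [504.  234.8] [14.6 43.5] 87.2
top jar_center 0.66 [95.0, 247.1, 126.8, 269.0] [0.4109 0.2638 0.0869] [ 0.381  0.25  -0.001] [0.432 0.303 0.093]
    0.084 311 [0.4082 0.2724 0.0893] [407.5 272.7] [45.8 44.6] 2.3
    0.06 40 [0.4135 0.2557 0.0671] [410.7 258.7] [45.3 18.1] 10.3
    0.03 39 [0.4122 0.2547 0.0369] [412.2 258.8] [46.8 19. ] 16.4
top jar_center 0.47 [387.6, 161.8, 465.3, 235.6] [ 0.5458 -0.4737  0.157 ] [ 0.469 -0.553  0.024] [ 0.619 -0.432  0.22 ]
    0.105 141 [ 0.5418 -0.4386  0.1127] [ 543.  -438.6] [145.7   3.8] 2.5
    0.084 82 [ 0.5434 -0.4385  0.0894] [ 543.4 -439.2] [146.9   3.5] 1.7
    0.06 119 [ 0.5391 -0.4387  0.0673] [ 542.2 -438.6] [145.4   4.3] 3.0
    0.03 113 [ 0.5399 -0.4387  0.0373] [ 542.1 -438.5] [146.3   5.5] 3.3
top vise 0.84 [222.0, 81.7, 300.9, 141.8] [ 0.7777 -0.1111  0.
[... 5305 characters left out ...]
2
scene knob_grip 0.48 [377.8, 149.6, 395.8, 169.3] [0.3014 0.184  0.0976] [ 0.064  0.164 -0.002] [0.31  0.213 0.112]
    0.105 96 [0.2942 0.1831 0.11  ] [292.  182.4] [36.6 37.3] 9.3
    0.084 51 [0.3041 0.1834 0.0889] [302. 183.] [39.3 16.8] 90.0
scene pad 0.63 [247.2, 204.6, 262.9, 217.2] [ 0.5278 -0.1237  0.0121] [ 0.503 -0.145  0.009] [ 0.553 -0.104  0.014]
scene pad 0.59 [348.0, 183.3, 355.0, 195.1] [0.3442 0.0938 0.0119] [0.316 0.084 0.01 ] [0.359 0.108 0.015]
scene pad 0.54 [183.8, 269.5, 210.2, 290.0] [ 0.8057 -0.1549  0.0123] [ 0.781 -0.18   0.01 ] [ 0.829 -0.133  0.015]
scene pad 0.35 [226.9, 171.4, 310.7, 224.5] [ 0.5207 -0.0538  0.02  ] [ 0.475 -0.171  0.002] [0.58  0.018 0.111]
```

```bash
ls pics
```

```text
scene0.png
scenecrop.png
top0.png
topcrop.png
```

View pics/topcrop.png

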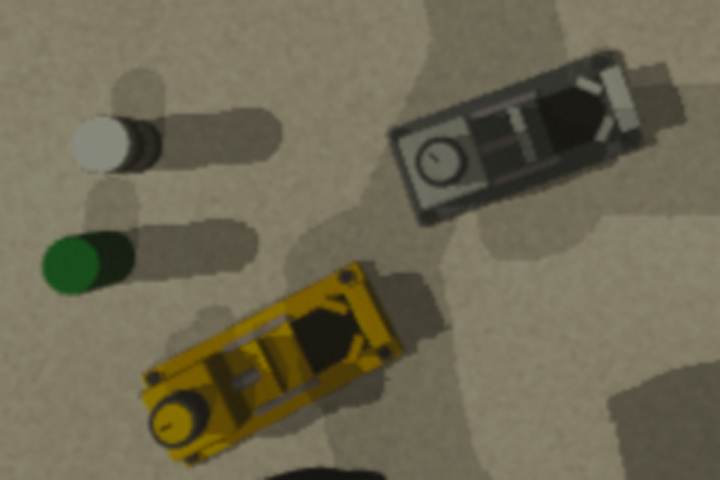

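View pics/scenecrop.png

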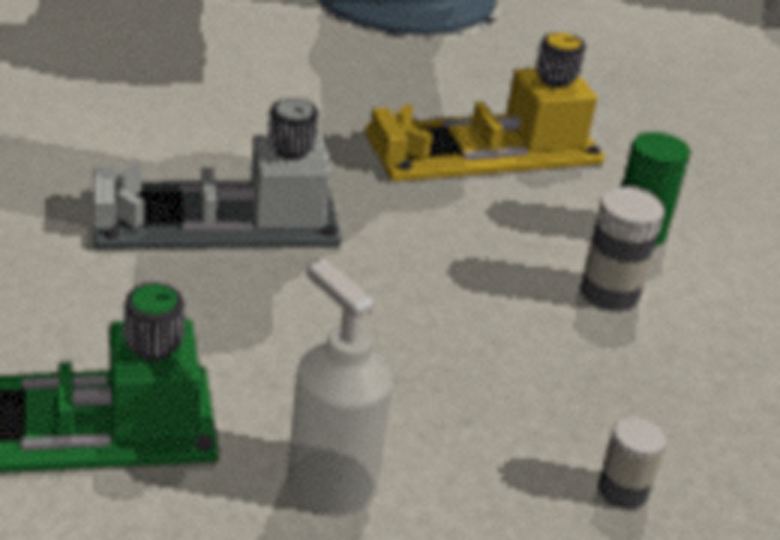

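The close crops confirm it. The target jar is the white ribbed cap with grey/black body at scene (407,222), and the grey vise has its V-block at the lower-y end. Next I work out the moves.

```bash
cat >> h.py <<'E'
def goto(x,y,z,phi=None):
    o=telemetry.get_obs(); e=o['eef_pos']; r=o['tool_rot']; p0=r[2]-r[0]
    d=np.array([x,y,z])-e; f=np.radians(p0)
    s=np.array([-d[2], -np.sin(f)*d[0]+np.cos(f)*d[1], np.cos(f)*d[0]+np.sin(f)*d[1]])*100
    t=0 if phi is None else -((phi-p0+180)%360-180)
    print('t',o['time'],'pos',e.round(4),'phi',round((p0+180)%360-180,2),'q6',o['joints'][5].round(1),'shift cm',s.round(2),'turn',round(t,1),'rows',max(np.linalg.norm(s)/6.25,abs(t)/10.7),'F',o['force'].round(2),'T',o['wrist_torque'].round(3),'w',round(o['gripper_width'],3))
E
python3 - <<'E'
from h import *
goto(.505,.2515,.25,19.9)
p=imaging.read_camera('top'); W=cloud(p); 
q=W[(p['z_map']>0)].reshape(-1,3)
# vise frame refine
best=None
for yaw in np.arange(105,116,.25):
    a=np.radians(yaw); ex=np.array([np.cos(a),np.sin(a)]); ey=np.array([-ex[1],ex[0]])
    k=np.array([.491,-.023]); r=q[:,:2]-k; u=r@ex; v=r@ey
    m=(u>-180)&(u>-.19)&(u<.06)&(abs(v)<.065)&(q[:,2]>.008)&(q[:,2]<.11)
    lo,hi=np.percentile(v[m],[1,99]); ul,uh=np.percentile(u[m],[.5,99.5])
    if best is None or hi-lo<best[0]: best=(hi-lo,yaw,(lo+hi)/2,ul,uh)
print(best)
E
```

```text
t 0.9 pos [ 0.2578 -0.5967  0.3039] phi -66.63 q6 -10.0 shift cm [  5.39  56.33 -68.06] turn -86.5 rows 14.161997470662548 F [-0.17 -0.41 -0.4 ] T [0.04  0.021 0.021] w 0.997
(np.float64(0.08780704930906345), np.float64(110.75), np.float64(0.0014910699803729402), np.float64(-0.16645255822453384), np.float64(0.04130837954572454))
```

Call:
{"api": "jog_arm", "payload": {"commands": [0.5,3.7,-4.5,-8,1,7.4,-9,-16,1.5,11.1,-13.5,-24,2,14.8,-18,-32,2.5,18.5,-22.5,-40,3,22.2,-27,-48,3.5,26,-31.5,-56,4,30,-36,-64,4.5,34,-41,-72,5,38,-45.5,-80], "gripper": 0, "squeeze": 35}}

```text
time: 2.2
eef_pos: [0.4265, -0.0264, 0.2543]
tool_rot: [-32.9, 89.9, -19.3]
force: [1.1, -0.1, 0.2]
gripper_width: 0.999
```

```bash
python3 - <<'E'
from h import *
goto(.505,.2515,.25,19.9)
E
```

```text
t 2.2 pos [ 0.4265 -0.0264  0.2543] phi 13.61 q6 -32.4 shift cm [ 0.43 25.16 14.17] turn -6.3 rows 4.620472487335227 F [ 1.06 -0.09  0.21] T [-0.005 -0.02  -0.016] w 0.999
```

Call:
{"api": "jog_arm", "payload": {"commands": [0,5,2.8,-3,0,10,5.6,-6,0,15,8.5,-6.3,0,20,11.3,-6.3,0,25.2,14.2,-6.3,0,25.2,14.2,-6.3]}}

```text
time: 2.95
eef_pos: [0.5063, 0.2528, 0.2538]
tool_rot: [47.2, 90.0, 67.2]
force: [-0.4, 0.1, -0.0]
gripper_width: 1.002
```

```bash
python3 - <<'E'
from h import *
goto(.505,.2515,.107,19.9)
p=imaging.read_camera('wrist'); save(p,'w1.png'); W=cloud(p)
for r in nets.regions_of(p,'jar_center'):
    m=r['pixels']&(p['z_map']>0); q=W[m]; s=q[q[:,2]>.084]
    print(round(r['confidence'],2),r['bbox'],len(s)); 
    if len(s)>10: print(cv2.minEnclosingCircle((s[:,:2]*1000).astype(np.float32)),s.mean(0), s[:,2].max())
E
```

```text
t 2.95 pos [0.5063 0.2528 0.2538] phi 19.94 q6 -4.9 shift cm [14.68 -0.08 -0.17] turn 0.0 rows 2.349007001769797 F [-0.36  0.07 -0.01] T [-0.02  -0.015 -0.016] w 1.002
0.94 [229.3, 152.3, 279.2, 215.9] 2009
((502.60986328125, 253.0615234375), 23.606901168823242) [0.5022716  0.2541593  0.08898319] 0.09139308927854455
0.56 [127.4, 101.6, 202.7, 157.7] 2565
((405.99261474609375, 273.8760986328125), 24.086872100830078) [0.40649841 0.27498648 0.08899051] 0.09144444363883152
```

View pics/w1.png

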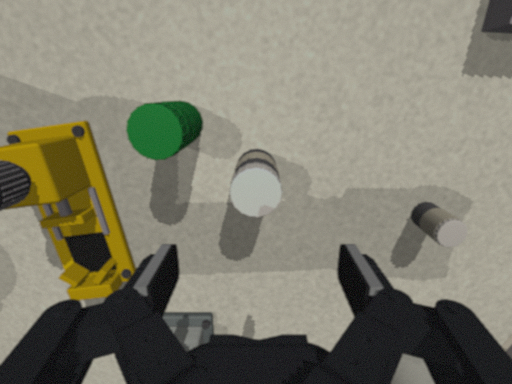

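Wrist view: the white-capped jar is at pixel (256,190), the green one at (165,130) and the small jar at (452,232). The choice holds, so I descend and grip.

Call:
{"api": "jog_arm", "payload": {"commands": [4,0.1,-0.3,0,8,0.1,-0.3,0,11,0.1,-0.3,0,13,0.1,-0.3,0,14.6,0.1,-0.3,0,14.6,0.1,-0.3,0]}}

```text
time: 3.8
eef_pos: [0.5026, 0.2492, 0.1072]
tool_rot: [176.0, 89.9, -164.4]
force: [-0.9, -0.1, 1.1]
gripper_width: 1.002
```

Call:
{"api": "jog_arm", "payload": {"commands": [0,0,0,0,0,0,0,0,0,0,0,0,0,0,0,0,0,0,0,0,0,0,0,0], "gripper": 1, "squeeze": 35}}

```text
time: 4.55
eef_pos: [0.5038, 0.2499, 0.1092]
tool_rot: [-3.9, 89.9, 15.8]
force: [-0.7, 0.2, 6.3]
gripper_width: 0.554
```

```bash
python3 - <<'E'
from h import *
goto(.530,-.130,.25,19.9)
p=imaging.read_camera('wrist'); save(p,'w2.png')
E
```

```text
t 4.55 pos [0.5038 0.2499 0.1092] phi 19.67 q6 -4.8 shift cm [-14.08 -36.66 -10.33] turn -0.2 rows 6.496586174664397 F [-0.67  0.22  6.29] T [ 0.001  0.163 -0.018] w 0.554
```

View pics/w2.png

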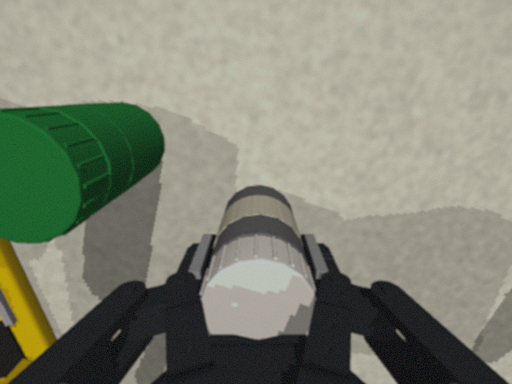

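Call:
{"api": "jog_arm", "payload": {"commands": [-1,0,0,0,-3,0,0,0,-6,0,0,0,-10,0,0,0,-14,0,0,0]}}

```text
time: 5.22
eef_pos: [0.5026, 0.2496, 0.25]
tool_rot: [-5.4, 90.0, 14.2]
force: [0.5, 0.1, -2.0]
gripper_width: 0.551
```

```bash
python3 - <<'E'
from h import *
goto(.530,-.130,.25,19.9)
E
```

```text
t 5.225 pos [0.5026 0.2496 0.25  ] phi 19.67 q6 -4.8 shift cm [  0.   -36.67 -10.19] turn -0.2 rows 6.08891324266921 F [ 0.5   0.07 -2.02] T [ 0.044 -0.028  0.003] w 0.551
```

Call:
{"api": "jog_arm", "payload": {"commands": [0,-4,-1.1,0,0,-9.5,-2.6,0,0,-15,-4.2,0,0,-20.5,-5.7,0,0,-26,-7.2,0,0,-31,-8.6,0,0,-35,-9.7,0,0,-36.7,-10.2,0,0,-36.7,-10.2,0]}}

```text
time: 6.35
eef_pos: [0.5303, -0.1306, 0.2484]
tool_rot: [22.5, 90.0, 42.1]
force: [-0.0, 0.5, -2.6]
gripper_width: 0.551
```

```bash
python3 - <<'E'
from h import *
goto(.530,-.130,.25,19.9)
for n in ['wrist','scene','top']:
    p=imaging.read_camera(n); W=cloud(p); save(p,f'{n}3.png',None if n=='wrist' else ((180,120,330,240) if n=='scene' else (190,150,330,270)),1 if n=='wrist' else 4)
    for l in ['jar_center','vise','knob_grip','pad']:
        for r in nets.regions_of(p,l)[:3]:
            m=r['pixels']&(p['z_map']>0); q=W[m]
            q=q[(abs(q[:,0]-.515)<.12)&(abs(q[:,1]+.09)<.15)]
            if len(q)<30: continue
            print(n,l,round(r['confidence'],2),len(q),np.median(q,0).round(4),np.percentile(q,2,axis=0).round(3),np.percentile(q,98,axis=0).round(3))
E
```

```text
t 6.35 pos [ 0.5303 -0.1306  0.2484] phi 19.59 q6 -45.3 shift cm [-0.16  0.07 -0.01] turn -0.3 rows 0.029367459740107044 F [-0.01  0.53 -2.62] T [ 0.031 -0.021  0.067] w 0.551
wrist jar_center 0.89 13462 [ 0.5241 -0.1148  0.2275] [ 0.506 -0.141  0.149] [ 0.547 -0.104  0.229]
wrist jar_center 0.41 3143 [ 0.4885 -0.0234  0.1119] [ 0.471 -0.042  0.104] [ 0.506 -0.006  0.114]
wrist vise 0.85 15244 [ 0.5014 -0.0563  0.0157] [ 0.452 -0.155  0.01 ] [0.565 0.008 0.113]
wrist knob_grip 0.7 3182 [ 0.4884 -0.0235  0.1119] [ 0.47  -0.042  0.099] [ 0.506 -0.006  0.114]
wrist pad 0.67 1621 [ 0.5253 -0.1254  0.0131] [ 0.5   -0.15   0.011] [ 0.551 -0.104  0.014]
scene vise 0.93 2424 [ 0.5205 -0.0542  0.0194] [ 0.476 -0.17   0.001] [0.579 0.017 0.111]
scene pad 0.6 156 [ 0.5286 -0.1235  0.012 ] [ 0.503 -0.146  0.009] [ 0.554 -0.104  0.015]
top vise 0.92 857 [ 0.498  -0.0687  0.0143] [ 0.472 -0.136  0.003] [0.532 0.022 0.417]
top knob_grip 0.41 79 [ 0.4967 -0.0116  0.1123] [ 0.483 -0.047  0.069] [0.509 0.002 0.498]
```

View pics/wrist3.png

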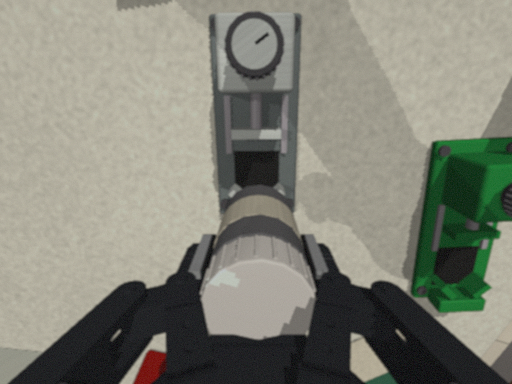

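View pics/scene3.png

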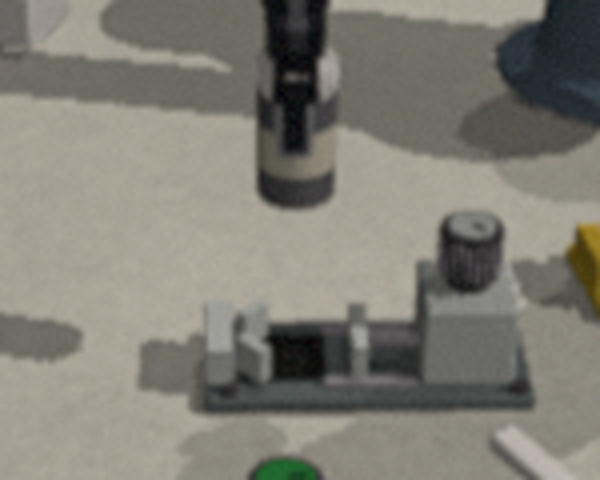

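View pics/top3.png

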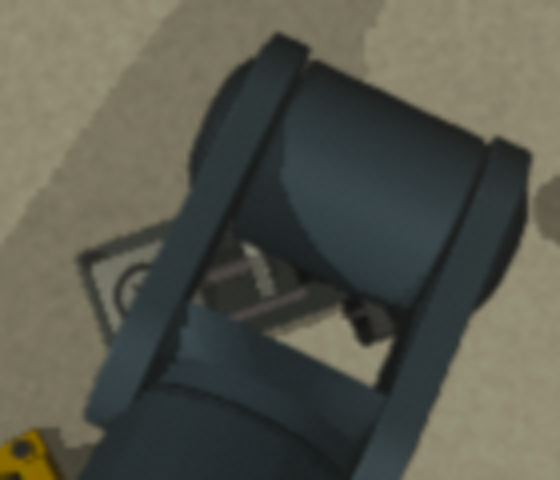

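```bash
cat > meas.py <<'E'
from h import *
from scipy.optimize import least_squares
def circ(q,R,c0):
    f=lambda c:np.hypot(q[:,0]-c[0],q[:,1]-c[1])-R
    s=least_squares(f,c0,loss='soft_l1',f_scale=.001); return s.x, np.median(abs(s.fun))
def run(n,yaw=110.):
    p=imaging.read_camera(n); W=cloud(p)
    V=[r for r in nets.regions_of(p,'vise')]
    q=None
    for r in V:
        m=r['pixels']&(p['z_map']>0)
        if np.hypot(*(np.median(W[m][:,:2],0)-[.51,-.075]))<.06: q=W[m];break
    g=q[(q[:,2]>.064)&(q[:,2]<.075)]; kt=q[(q[:,2]>.107)&(q[:,2]<.118)]
    kb=q[(q[:,2]>.082)&(q[:,2]<.106)]
    kc=np.array(cv2.minEnclosingCircle((kt[:,:2]*1000).astype(np.float32))[0])/1000
    print(n,'knobtop',kc.round(4),kt[:,:2].mean(0).round(4),'side',circ(kb,.02,kc) if len(kb)>20 else None,len(kb))
    c,sz,a=cv2.minAreaRect((g[:,:2]*1000).astype(np.float32)); print('gear',np.round(c,1),np.round(sz,1),a)
    b=np.radians(yaw); ex=np.array([np.cos(b),np.sin(b)]); ey=np.array([-ex[1],ex[0]])
    j=q[(q[:,2]>.034)&(q[:,2]<.043)]; r=j[:,:2]-kc; u=r@ex; v=r@ey
    h,e=np.histogram(u,np.arange(-.18,.0,.004)); print('walls u from knob',[(round(x,3),int(y)) for x,y in zip(e,h) if y>3])
    jm=(u>-.10)&(u<-.05); 
    if jm.sum()>5: print('jaw u',np.percentile(u[jm],[2,10,50,90,98]).round(4),'v',np.percentile(v[jm],[2,98]).round(4))
    vm=(u<-.10); 
    if vm.sum()>5: print('V v',np.percentile(v[vm],[2,98]).round(4),'u',np.percentile(u[vm],[2,98]).round(4))
    for r in nets.regions_of(p,'jar_center'):
        m=r['pixels']&(p['z_map']>0); w=W[m]
        w=w[np.hypot(w[:,0]-.53,w[:,1]+.13)<.06]
        if len(w)<50: continue
        zs=np.percentile(w[:,2],[1,99]); lo=w[w[:,2]<zs[1]-.012]
        if n=='wrist': top=w[w[:,2]>zs[1]-.003]; print('cap pts u,v',)
        for a0,a1 in [(.0,.3),(.3,.6)]:
            s=lo[(lo[:,2]>zs[0]+.005+a0*.07)&(lo[:,2]<zs[0]+.005+a1*.07)]
            if len(s)>30:
                c,e=circ(s,.024,[.53,-.13]); d=c-kc; print('jar',zs.round(3),c.round(4),e.round(5),'rel knob u,v',(d@ex).round(4),(d@ey).round(4),len(s))
if __name__=='__main__':
    import sys
    for n in sys.argv[1:]: run(n)
E
python3 meas.py wrist scene
```

```text
wrist knobtop [ 0.4882 -0.0233] [ 0.4883 -0.0232] side (array([ 0.48827932, -0.02343961]), np.float64(0.0004286037323854193)) 83
gear [488.1 -23.2] [64.1 60.1] 19.966646194458008
walls u from knob [(np.float64(-0.136), 8), (np.float64(-0.132), 28), (np.float64(-0.128), 15), (np.float64(-0.076), 68), (np.float64(-0.072), 214), (np.float64(-0.068), 215), (np.float64(-0.064), 13)]
jaw u [-0.0731 -0.0722 -0.0682 -0.0643 -0.0638] v [-0.0236  0.0232]
V v [-0.03    0.0294] u [-0.1333 -0.1264]
cap pts u,v
jar [0.143 0.229] [ 0.5286 -0.128 ] 0.00019 rel knob u,v -0.1122 -0.0022 694
jar [0.143 0.229] [ 0.5286 -0.1279] 0.00015 rel knob u,v -0.1121 -0.0023 1196
scene knobtop [ 0.4897 -0.0218] [ 0.4935 -0.0214] side (array([ 0.48932205, -0.02260524]), np.float64(0.0007703683939497448)) 136
gear [493.4 -21.8] [63.5 58.7] 17.942373275756836
walls u from knob [(np.float64(-0.168), 20), (np.float64(-0.164), 24), (np.float64(-0.16), 13), (np.float64(-0.156), 26), (np.float64(-0.148), 8), (np.float64(-0.144), 7), (np.float64(-0.14), 14), (np.float64(-0.136), 11), (np.float64(-0.132), 6), (np.float64(-0.076), 10), (np.float64(-0.072), 19), (np.float64(-0.068), 14), (np.float64(-0.032), 11), (np.float64(-0.028), 6), (np.float64(-0.024), 4), (np.float64(-0.02), 6), (np.float64(-0.012), 6), (np.float64(-0.008), 5)]
jaw u [-0.0741 -0.0735 -0.0693 -0.0656 -0.0648] v [-0.0249  0.0199]
V v [-0.0289  0.0256] u [-0.1679 -0.1299]
jar [0.138 0.228] [ 0.5288 -0.1272] 0.00097 rel knob u,v -0.1125 -0.0007 151
jar [0.138 0.228] [ 0.5296 -0.1274] 0.00065 rel knob u,v -0.1129 -0.0014 110
```

Wrist view: knob at (255,45), jaw at (257,133), pad at (257,165), and the held jar lined up. I correct 1.6 mm towards the V and 1.7 mm sideways, then go down.

Call:
{"api": "jog_arm", "payload": {"commands": [2,-0.16,-0.17,0,5,-0.16,-0.17,0,8,-0.16,-0.17,0,10,-0.16,-0.17,0,11,-0.16,-0.17,0,11.5,-0.16,-0.17,0,11.5,-0.16,-0.17,0]}}

```text
time: 8.28
eef_pos: [0.5296, -0.1325, 0.1333]
tool_rot: [-44.6, 90.0, -24.9]
force: [-0.3, 0.9, -3.0]
gripper_width: 0.547
```

```bash
python3 meas.py wrist scene; python3 - <<'E'
from h import *
goto(.530,-.130,.123)
p=imaging.read_camera('scene'); save(p,'s4.png',(180,120,330,240),4)
E
```

```text
wrist knobtop [ 0.4908 -0.0307] [ 0.4929 -0.0354] side (array([ 0.48839621, -0.02324625]), np.float64(0.0004221347258426267)) 830
gear [505.5 -70.8] [ 64.3 110. ] 19.766643524169922
walls u from knob [(np.float64(-0.068), 230), (np.float64(-0.064), 529), (np.float64(-0.06), 583), (np.float64(-0.056), 104), (np.float64(-0.024), 9)]
jaw u [-0.0656 -0.0647 -0.0604 -0.0562 -0.0558] v [-0.024   0.0234]
cap pts u,v
jar [0.029 0.114] [ 0.5279 -0.1302] 0.0002 rel knob u,v -0.1062 -0.0009 727
jar [0.029 0.114] [ 0.5279 -0.1302] 0.00016 rel knob u,v -0.1061 -0.0009 1207
scene knobtop [ 0.4938 -0.0225] [ 0.4948 -0.0219] side (array([ 0.48930018, -0.02251166]), np.float64(0.0008703525788804969)) 137
gear [493.  -21.9] [63.8 58.9] 19.011011123657227
walls u from knob [(np.float64(-0.168), 8), (np.float64(-0.164), 21), (np.float64(-0.16), 12), (np.float64(-0.156), 23), (np.float64(-0.152), 11), (np.float64(-0.144), 11), (np.float64(-0.14), 4), (np.float64(-0.136), 6), (np.float64(-0.076), 4), (np.float64(-0.072), 16), (np.float64(-0.068), 20), (np.float64(-0.064), 5), (np.float64(-0.032), 8), (np.float64(-0.028), 7), (np.float64(-0.02), 7), (np.float64(-0.016), 5), (np.float64(-0.012), 4), (np.float64(-0.008), 8)]
jaw u [-0.0723 -0.0716 -0.0674 -0.0639 -0.0626] v [-0.021   0.0272]
V v [-0.0254  0.0221] u [-0.1659 -0.1303]
jar [0.025 0.113] [ 0.5288 -0.1298] 0.00083 rel knob u,v -0.1128 0.0038 119
jar [0.025 0.113] [ 0.5295 -0.1295] 0.00077 rel knob u,v -0.1128 0.0031 91
t 8.575 pos [ 0.5296 -0.1325  0.1335] phi 19.67 q6 -45.6 shift cm [1.05 0.22 0.12] turn 0 rows 0.17227901291946743 F [-0.54 -0.59 -2.2 ] T [ 0.005 -0.     0.002] w 0.553
```

View pics/s4.png

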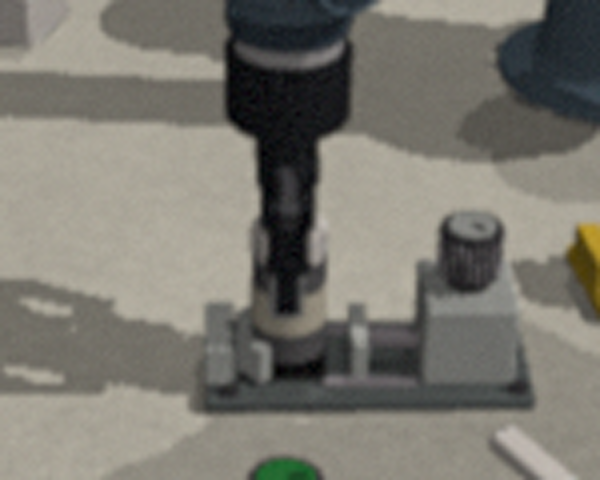

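The jar is lined up over the pad at (-114.1, -0.5) mm from the knob axis. I lower it in small steps.

Call:
{"api": "jog_arm", "payload": {"commands": [0.3,0,0,0,0.6,0,0,0,0.9,0,0,0,1.0,0,0,0,1.0,0,0,0]}}

```text
time: 9.25
eef_pos: [0.5294, -0.1324, 0.1232]
tool_rot: [153.3, 90.0, 173.0]
force: [-1.8, 0.4, 2.7]
gripper_width: 0.554
```

Call:
{"api": "jog_arm", "payload": {"commands": [0.05,0,0,0,0.1,0,0,0]}}

```text
time: 9.5
eef_pos: [0.5295, -0.1324, 0.1231]
tool_rot: [149.6, 89.9, 169.3]
force: [-5.3, 2.1, 13.2]
gripper_width: 0.556
```

Call:
{"api": "jog_arm", "payload": {"commands": [0.05,0,0,0,0.1,0,0,0]}}

```text
time: 9.75
eef_pos: [0.5296, -0.1325, 0.1231]
tool_rot: [152.9, 89.9, 172.6]
force: [-9.3, 4.6, 21.2]
gripper_width: 0.552
```

Call:
{"api": "jog_arm", "payload": {"commands": [-0.1,0,0,0,-0.17,0,0,0,-0.17,0,0,0]}}

```text
time: 10.12
eef_pos: [0.5297, -0.1325, 0.1232]
tool_rot: [-44.8, 90.0, -25.2]
force: [-1.2, 1.8, 6.1]
gripper_width: 0.555
```

```bash
python3 - <<'E'
from h import *
goto(.530,-.130,.123)
p=imaging.read_camera('scene'); save(p,'s5.png',(190,140,320,240),5)
p=imaging.read_camera('wrist'); save(p,'w5.png')
E
```

```text
t 10.125 pos [ 0.5297 -0.1325  0.1232] phi 19.67 q6 -45.6 shift cm [0.02 0.23 0.12] turn 0 rows 0.041053403398926304 F [-1.19  1.77  6.07] T [0.115 0.537 0.004] w 0.555
```

View pics/s5.png

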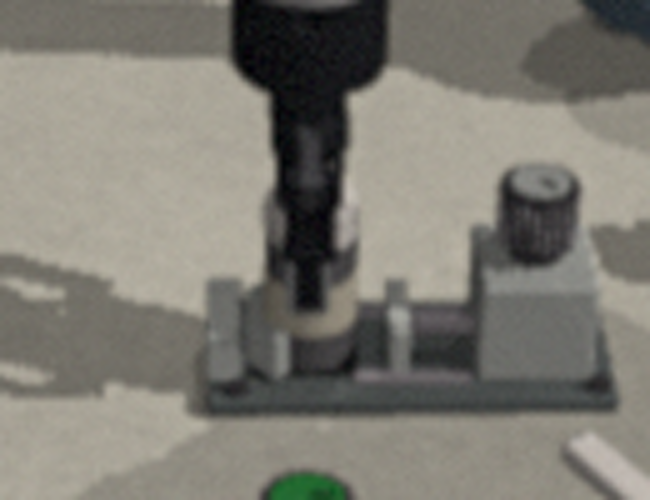

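View pics/w5.png

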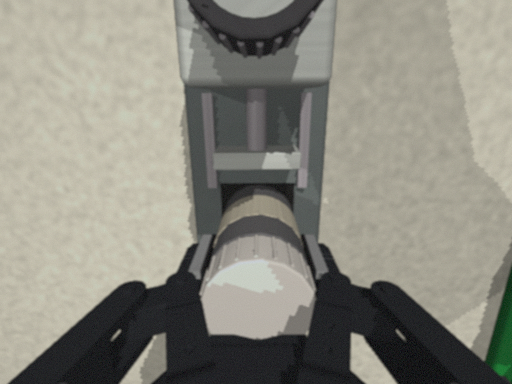

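It is seated on the pad between the V and the jaw. I release.

Call:
{"api": "jog_arm", "payload": {"commands": [0,0,0,0,0,0,0,0,0,0,0,0,0,0,0,0,0,0,0,0], "gripper": 0}}

```text
time: 10.85
eef_pos: [0.5293, -0.1324, 0.1225]
tool_rot: [23.5, 90.0, 43.1]
force: [0.1, -0.6, 0.9]
gripper_width: 0.997
```

Call:
{"api": "jog_arm", "payload": {"commands": [-1,0,0,0,-3,0,0,0,-6,0,0,0,-10,0,0,0,-13,0,0,0,-13,0,0,0]}}

```text
time: 11.6
eef_pos: [0.5307, -0.133, 0.2562]
tool_rot: [-45.8, 89.6, -26.1]
force: [0.6, -0.1, 0.2]
gripper_width: 1.001
```

```bash
python3 meas.py wrist scene; python3 - <<'E'
from h import *
goto(.4895,-.0232,.25)
o=telemetry.get_obs(); print(o['joints'].round(1))
p=imaging.read_camera('scene'); save(p,'s6.png',(190,140,320,240),5)
p=imaging.read_camera('wrist'); save(p,'w6.png')
E
```

```text
wrist knobtop [ 0.4882 -0.0233] [ 0.4882 -0.0232] side (array([ 0.48825486, -0.02348913]), np.float64(0.0004238532497815896)) 99
gear [501.6 -60. ] [ 64.1 138.4] 20.239355087280273
walls u from knob [(np.float64(-0.168), 52), (np.float64(-0.164), 60), (np.float64(-0.16), 33), (np.float64(-0.156), 11), (np.float64(-0.152), 4), (np.float64(-0.076), 54), (np.float64(-0.072), 195), (np.float64(-0.068), 205), (np.float64(-0.064), 36), (np.float64(-0.032), 5)]
jaw u [-0.073  -0.0721 -0.0683 -0.0646 -0.0638] v [-0.0236  0.0236]
V v [-0.0269  0.0278] u [-0.1669 -0.1511]
t 11.85 pos [ 0.5286 -0.1321  0.2509] phi 19.66 q6 -45.6 shift cm [ 0.09 11.57 -0.02] turn 0 rows 1.8507642405641138 F [-0.43  0.45 -0.97] T [ 0.013  0.006 -0.049] w 1.0
[-26.    3.2 107.2   0.   69.8 -45.6]Traceback (most recent call last):
  File "meas.py", line 37, in <module>
    for n in sys.argv[1:]: run(n)
                           ~~~^^^
  File "meas.py", line 13, in run
    g=q[(q[:,2]>.064)&(q[:,2]<.075)]; kt=q[(q[:,2]>.107)&(q[:,2]<.118)]
         ~^^^^^
TypeError: 'NoneType' object is not subscriptable
```

View pics/s6.png

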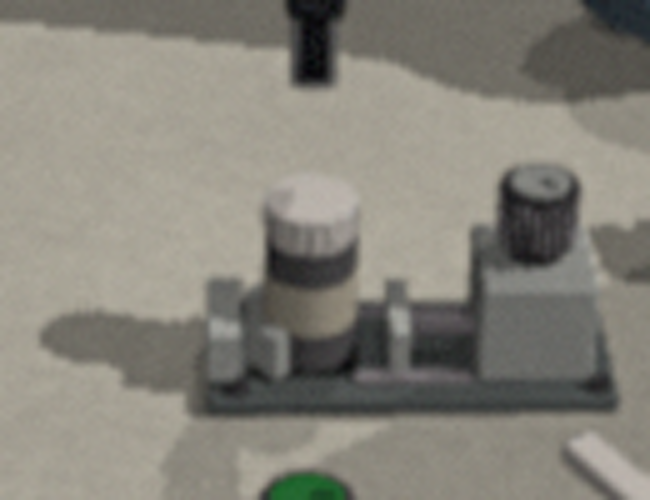

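View pics/w6.png

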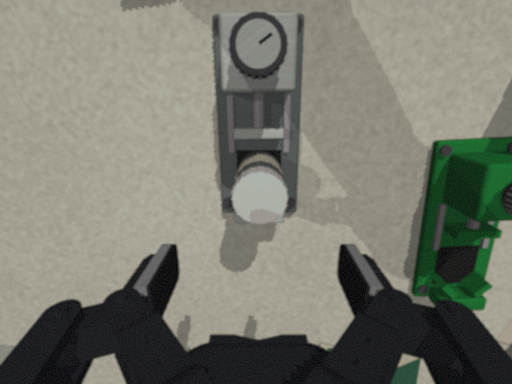

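The jar stands upright on the pad: scene crop (310,275), wrist (260,190). Next, move over the knob with the wrist pre-turned so that one grasp covers all the turning.

Call:
{"api": "jog_arm", "payload": {"commands": [0,2,0,-10,0,4,0,-20,0,6,0,-30,0,8,0,-40,0,10,-0.1,-50,0,11.6,-0.1,-60,0,11.6,-0.1,-70,0,11.6,-0.1,-80,0,11.6,-0.1,-90,0,11.6,-0.1,-90]}}

```text
time: 13.2
eef_pos: [0.4891, -0.0234, 0.252]
tool_rot: [54.0, 89.9, 163.6]
force: [-0.5, 0.1, -0.8]
gripper_width: 0.998
```

```bash
python3 - <<'E'
from h import *
goto(.4888,-.0233,.150,110)
p=imaging.read_camera('wrist'); save(p,'w7.png'); W=cloud(p)
for r in nets.regions_of(p,'knob_grip'):
    m=r['pixels']&(p['z_map']>0); q=W[m]; s=q[q[:,2]>.106]
    if len(s)>30: print(round(r['confidence'],2),cv2.minEnclosingCircle((s[:,:2]*1000).astype(np.float32)))
E
```

```text
t 13.2 pos [ 0.4891 -0.0234  0.252 ] phi 109.55 q6 -125.6 shift cm [10.2   0.02  0.02] turn -0.5 rows 1.631714247363615 F [-0.49  0.09 -0.85] T [0.045 0.015 0.007] w 0.998
0.79 ((488.4079284667969, -23.341785430908203), 20.650732040405273)
```

View pics/w7.png

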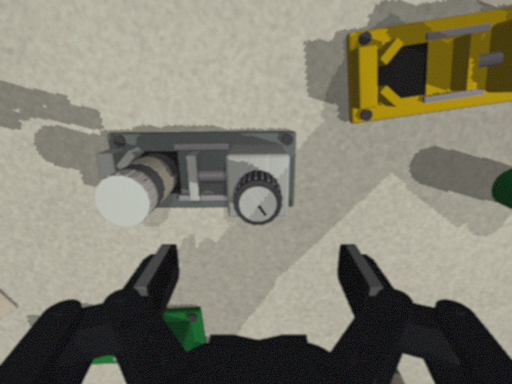

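The knob is at (258,197) with its pointer visible, and its position agrees in both wrist orientations. I descend and grip it.

Call:
{"api": "jog_arm", "payload": {"commands": [3,0,0,0,6,0,0,0,8.5,0,0,0,9.7,0,0,0,10.2,0,0,0,10.2,0,0,0]}}

```text
time: 14.05
eef_pos: [0.4897, -0.0236, 0.1511]
tool_rot: [-124.8, 90.0, -15.1]
force: [-0.0, 0.1, -0.4]
gripper_width: 1.0
```

Call:
{"api": "jog_arm", "payload": {"commands": [0,0,0,0,0,0,0,0,0,0,0,0,0,0,0,0,0,0,0,0,0,0,0,0], "gripper": 1, "squeeze": 60}}

```text
time: 14.8
eef_pos: [0.4897, -0.0236, 0.1513]
tool_rot: [-127.6, 90.0, -17.9]
force: [-1.8, 1.1, 6.0]
gripper_width: 0.451
```

```bash
python3 - <<'E'
from h import *
goto(.4888,-.0233,.150,110)
E
```

```text
t 14.8 pos [ 0.4897 -0.0236  0.1513] phi 109.67 q6 -125.7 shift cm [0.13 0.08 0.05] turn -0.3 rows 0.031151117564598804 F [-1.76  1.1   6.03] T [ 0.08   0.318 -0.027] w 0.451
```

Call:
{"api": "jog_arm", "payload": {"commands": [0,0,0,6,0,0,0,12,0,0,0,18,0,0,0,24,0,0,0,30]}}

```text
time: 15.42
eef_pos: [0.4897, -0.0236, 0.1513]
tool_rot: [-121.2, 89.9, -41.7]
force: [-1.8, 0.4, 6.0]
gripper_width: 0.454
```

```bash
cat > st.py <<'E'
from h import *
goto(.4888,-.0233,.150,110)
E
python3 st.py
```

```text
t 15.425 pos [ 0.4897 -0.0236  0.1513] phi 79.51 q6 -95.5 shift cm [0.13 0.09 0.02] turn -30.5 rows 2.849727137515899 F [-1.78  0.4   5.98] T [-0.018  0.317  0.184] w 0.454
```

Tz reads 0.18 N·m, matching the drag, so the knob is turning.

Call:
{"api": "jog_arm", "payload": {"commands": [0,0,0,8,0,0,0,16,0,0,0,24,0,0,0,32,0,0,0,40,0,0,0,48,0,0,0,56,0,0,0,64,0,0,0,70]}}

```text
time: 16.55
eef_pos: [0.4896, -0.0238, 0.1513]
tool_rot: [-93.0, 89.9, -83.5]
force: [-1.9, -1.2, 5.8]
gripper_width: 0.453
```

```bash
python3 st.py; python3 - <<'E'
from h import *
p=imaging.read_camera('scene'); save(p,'s8.png',(190,140,320,240),5)
p=imaging.read_camera('wrist'); save(p,'w8.png')
E
```

```text
t 16.55 pos [ 0.4896 -0.0238  0.1513] phi 9.5 q6 -25.5 shift cm [ 0.13  0.06 -0.07] turn -100.5 rows 9.392056633060848 F [-1.85 -1.19  5.84] T [-0.092  0.469  0.085] w 0.453
```

View pics/s8.png

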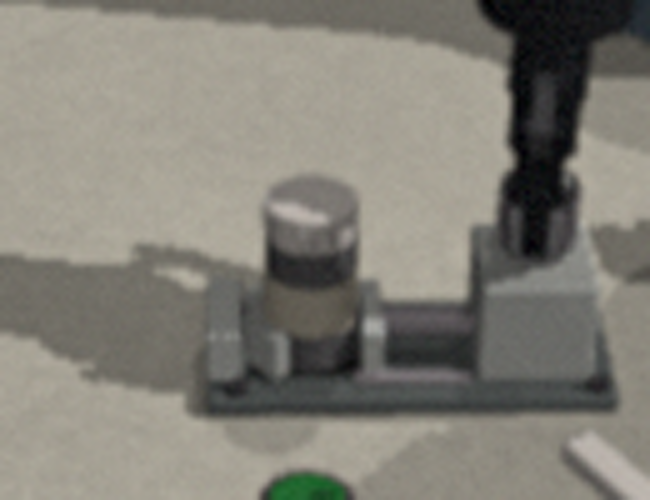

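The jaw is now just short of the jar (scene crop, jaw at (375,340)). I continue in smaller steps and watch the torque.

Call:
{"api": "jog_arm", "payload": {"commands": [0,0,0,4,0,0,0,8,0,0,0,12,0,0,0,16,0,0,0,20,0,0,0,24]}}

```text
time: 17.4
eef_pos: [0.4895, -0.0237, 0.1513]
tool_rot: [-85.1, 90.0, -99.5]
force: [-2.8, -0.8, 6.2]
gripper_width: 0.451
```

```bash
python3 st.py
```

```text
t 17.4 pos [ 0.4895 -0.0237  0.1513] phi -14.42 q6 -1.6 shift cm [ 0.13  0.02 -0.08] turn -124.4 rows 11.627789415689481 F [-2.81 -0.84  6.25] T [-0.068  0.529  0.223] w 0.451
```

Call:
{"api": "jog_arm", "payload": {"commands": [0,0,0,3,0,0,0,6]}}

```text
time: 17.65
eef_pos: [0.4895, -0.0237, 0.1513]
tool_rot: [-84.6, 90.0, -105.0]
force: [-4.0, -0.5, 6.1]
gripper_width: 0.451
```

```bash
python3 st.py
```

```text
t 17.65 pos [ 0.4895 -0.0237  0.1513] phi -20.38 q6 4.4 shift cm [ 0.13  0.02 -0.08] turn -130.4 rows 12.185481158585656 F [-3.99 -0.46  6.1 ] T [-0.095  0.49   0.177] w 0.451
```

Call:
{"api": "jog_arm", "payload": {"commands": [0,0,0,3,0,0,0,6]}}

```text
time: 17.9
eef_pos: [0.4895, -0.0237, 0.1513]
tool_rot: [-84.3, 90.0, -110.7]
force: [-2.8, -1.3, 6.3]
gripper_width: 0.452
```

```bash
python3 st.py
```

```text
t 17.9 pos [ 0.4895 -0.0237  0.1513] phi -26.39 q6 10.4 shift cm [ 0.13  0.01 -0.08] turn -136.4 rows 12.746399544023346 F [-2.77 -1.28  6.26] T [-0.066  0.537  0.067] w 0.452
```

```bash
cat > st2.py <<'E'
from h import *
T=[];J=[]
for i in range(5):
    o=telemetry.get_obs(); T.append(o['wrist_torque'][2]); J.append(o['joint_torque'][5])
    if i<4: imaging.read_camera('wrist')
r=o['tool_rot']; print('t',o['time'],'phi',round((r[2]-r[0]+180)%360-180,2),'Tz',np.round(T,3),'mean',np.mean(T).round(3),'J6',np.round(J,3),'F',o['force'].round(1))
E
python3 st2.py
```

```text
t 18.1 phi -26.31 Tz [0.067 0.145 0.217 0.181 0.093] mean 0.141 J6 [-0.168  0.264  0.249  0.126  0.097] F [-2.1 -0.6  7.7]
```

Call:
{"api": "jog_arm", "payload": {"commands": [0,0,0,3,0,0,0,6]}}

```text
time: 18.35
eef_pos: [0.4895, -0.0237, 0.1513]
tool_rot: [-77.2, 89.9, -109.6]
force: [-3.0, -1.4, 6.6]
gripper_width: 0.448
```

```bash
python3 st2.py
```

```text
t 18.55 phi -32.28 Tz [0.317 0.323 0.151 0.301 0.221] mean 0.263 J6 [-0.024  0.416  0.376  0.229  0.204] F [-3.1 -0.9  6.7]
```

Call:
{"api": "jog_arm", "payload": {"commands": [0,0,0,3,0,0,0,6]}}

```text
time: 18.8
eef_pos: [0.4895, -0.0237, 0.1513]
tool_rot: [-71.2, 89.9, -109.6]
force: [-2.6, -1.1, 6.6]
gripper_width: 0.454
```

```bash
python3 st2.py; python3 - <<'E'
from h import *
p=imaging.read_camera('scene'); save(p,'s9.png',(190,140,320,240),5)
E
```

```text
t 19.0 phi -38.28 Tz [0.306 0.261 0.132 0.226 0.249] mean 0.235 J6 [-0.023  0.391  0.353  0.212  0.189] F [-2.6  0.1  6.4]
```

View pics/s9.png

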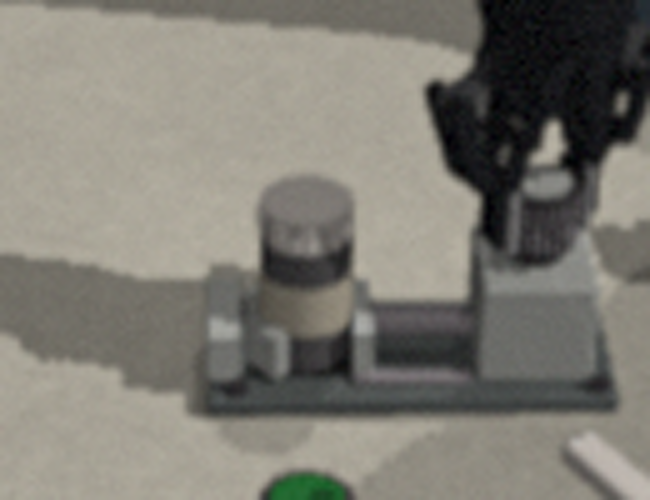

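Call:
{"api": "jog_arm", "payload": {"commands": [0,0,0,3,0,0,0,6]}}

```text
time: 19.3
eef_pos: [0.4894, -0.0237, 0.1513]
tool_rot: [-67.7, 90.0, -112.1]
force: [-3.2, 0.1, 5.9]
gripper_width: 0.454
```

```bash
python3 st2.py
```

```text
t 19.5 phi -44.3 Tz [0.326 0.139 0.286 0.076 0.018] mean 0.169 J6 [-0.109  0.296  0.277  0.144  0.093] F [-2.3 -0.6  6.4]
```

Call:
{"api": "jog_arm", "payload": {"commands": [0,0,0,3,0,0,0,6]}}

```text
time: 19.75
eef_pos: [0.4894, -0.0237, 0.1513]
tool_rot: [-65.4, 90.0, -115.8]
force: [-3.1, -0.8, 6.2]
gripper_width: 0.452
```

```bash
python3 st2.py
```

```text
t 19.95 phi -50.31 Tz [0.164 0.066 0.105 0.105 0.099] mean 0.108 J6 [-0.159  0.268  0.225  0.1    0.069] F [-2.6 -0.8  7.5]
```

Call:
{"api": "jog_arm", "payload": {"commands": [0,0,0,3,0,0,0,6]}}

```text
time: 20.2
eef_pos: [0.4894, -0.0237, 0.1513]
tool_rot: [-59.8, 90.0, -116.2]
force: [-3.0, 0.8, 7.2]
gripper_width: 0.453
```

```bash
python3 st2.py
```

```text
t 20.4 phi -56.3 Tz [0.221 0.238 0.102 0.15  0.217] mean 0.186 J6 [-0.102  0.341  0.308  0.152  0.121] F [-3.2  0.4  7.2]
```

The clutch torque has gone through its peak (near 142°), trough (near 160°) and is rising again. Slip is about 30°, so one click is done or nearly done. I add about 12° to be clearly past one and well short of two.

Call:
{"api": "jog_arm", "payload": {"commands": [0,0,0,3,0,0,0,6]}}

```text
time: 20.65
eef_pos: [0.4894, -0.0236, 0.1513]
tool_rot: [-57.5, 90.0, -119.9]
force: [-2.4, 0.1, 6.8]
gripper_width: 0.452
```

```bash
python3 st2.py
```

```text
t 20.85 phi -62.28 Tz [0.312 0.3   0.198 0.318 0.127] mean 0.251 J6 [-0.027  0.412  0.365  0.232  0.2  ] F [-3.9 -1.4  7.1]
```

Call:
{"api": "jog_arm", "payload": {"commands": [0,0,0,3,0,0,0,6]}}

```text
time: 21.1
eef_pos: [0.4894, -0.0236, 0.1513]
tool_rot: [-55.1, 90.0, -123.5]
force: [-3.9, -0.2, 7.2]
gripper_width: 0.452
```

```bash
python3 st2.py; python3 - <<'E'
from h import *
p=imaging.read_camera('scene'); save(p,'s10.png',(190,140,320,240),5)
E
```

```text
t 21.3 phi -68.29 Tz [0.302 0.206 0.256 0.283 0.128] mean 0.235 J6 [-0.029  0.39   0.349  0.226  0.194] F [-3.6 -0.7  6.8]
```

View pics/s10.png

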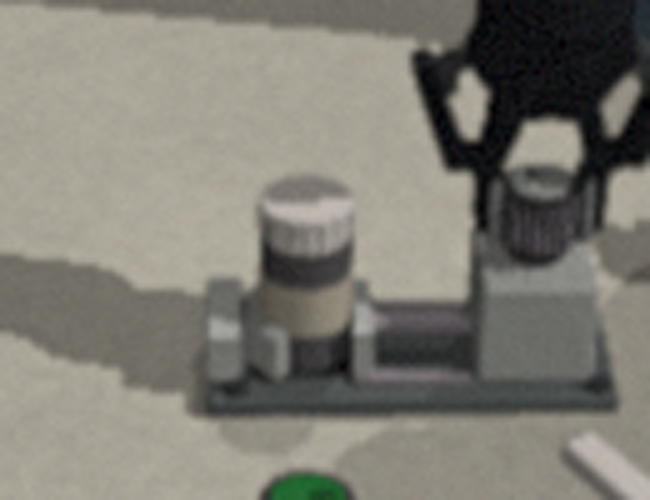

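The torque repeats with a 30° period (0.41/0.39 at 142/148°, and again at 172/178°). Slip is about 42°, one full click. I let go and rise.

Call:
{"api": "jog_arm", "payload": {"commands": [0,0,0,0,0,0,0,0,0,0,0,0,0,0,0,0,0,0,0,0], "gripper": 0}}

```text
time: 21.98
eef_pos: [0.4893, -0.0235, 0.1505]
tool_rot: [-157.3, 90.0, 134.4]
force: [-0.1, 0.2, 0.4]
gripper_width: 1.002
```

Call:
{"api": "jog_arm", "payload": {"commands": [-2,0,0,0,-5,0,0,0,-8,0,0,0,-11,0,0,0,-13,0,0,0,-13,0,0,0]}}

```text
time: 22.72
eef_pos: [0.4901, -0.0237, 0.2823]
tool_rot: [53.1, 89.8, -15.3]
force: [0.7, -0.1, 0.1]
gripper_width: 0.999
```

```bash
python3 meas.py scene; python3 - <<'E'
from h import *
goto(.49,-.0233,.28)
for n in ['scene','wrist','top']:
    p=imaging.read_camera(n); save(p,n+'11.png',(190,140,320,240) if n=='scene' else None,5 if n=='scene' else 1)
    if n!='wrist':
        W=cloud(p)
        for l in ['jar_center','small_jar_center','pump_bottle','sharps_bin']:
            for r in nets.regions_of(p,l)[:2]:
                q=W[r['pixels']&(p['z_map']>0)]; print(n,l,round(r['confidence'],2),np.median(q,0).round(3))
E
```

```text
scene knobtop [ 0.4913 -0.0213] [ 0.4938 -0.0218] side (array([ 0.48927213, -0.02255821]), np.float64(0.0009774344898450475)) 140
gear [493.9 -21.5] [63.5 59.5] 19.440444946289062
walls u from knob [(np.float64(-0.168), 23), (np.float64(-0.164), 20), (np.float64(-0.16), 18), (np.float64(-0.156), 26), (np.float64(-0.148), 8), (np.float64(-0.144), 8), (np.float64(-0.14), 10), (np.float64(-0.136), 9), (np.float64(-0.132), 4), (np.float64(-0.092), 20), (np.float64(-0.088), 17), (np.float64(-0.032), 13), (np.float64(-0.028), 5), (np.float64(-0.02), 6), (np.float64(-0.012), 6), (np.float64(-0.008), 4)]
jaw u [-0.0936 -0.0918 -0.0882 -0.0845 -0.0837] v [-0.023   0.0234]
V v [-0.028   0.0265] u [-0.1678 -0.1297]
jar [0.014 0.104] [ 0.5298 -0.1322] 0.00084 rel knob u,v -0.1173 0.0017 91
jar [0.014 0.104] [ 0.5299 -0.1322] 0.00087 rel knob u,v -0.1174 0.0017 133
t 22.875 pos [ 0.4888 -0.0233  0.2792] phi -68.34 q6 52.3 shift cm [-0.08  0.11  0.04] turn 0 rows 0.023100654894196593 F [ 0.12 -0.32  0.2 ] T [-0.026 -0.052 -0.058] w 1.001
scene jar_center 0.7 [ 0.547 -0.125  0.072]
scene jar_center 0.56 [0.426 0.273 0.055]
scene small_jar_center 0.88 [0.735 0.267 0.034]
scene small_jar_center 0.19 [0.798 0.081 0.086]
scene pump_bottle 0.62 [0.799 0.081 0.086]
scene sharps_bin 0.58 [ 0.606 -0.464  0.115]
top jar_center 0.82 [ 0.53  -0.133  0.103]
top jar_center 0.73 [0.41  0.263 0.088]
top small_jar_center 0.76 [0.72  0.261 0.053]
top sharps_bin 0.72 [ 0.546 -0.475  0.157]
```

View pics/scene11.png

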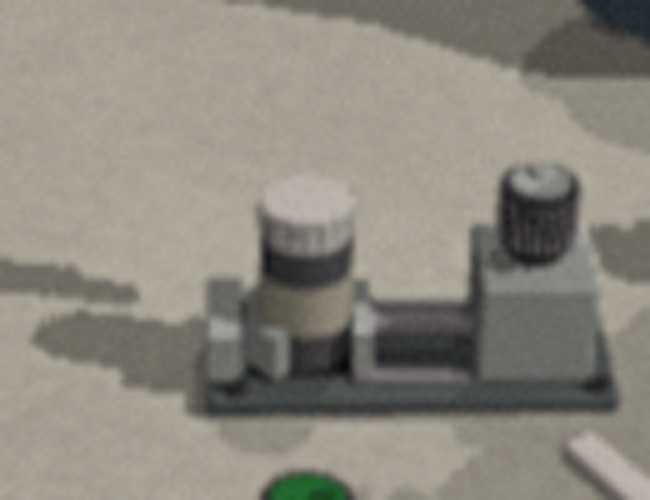

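View pics/wrist11.png

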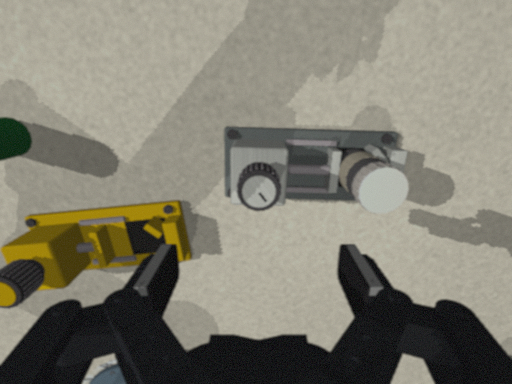

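```bash
python3 - <<'E'
from rig import workorder
print(workorder.job_done())
E
```

```text
the job is handed in; nothing more can be done
None
```

The white-capped jar is clamped upright against the V-block of the grey vise. The clutch clicked once by my reading, and the job was handed in at about 23 s of the 72 s allowed.

- **Jar placing:** I set it down on the pad, about 3 mm to the jaw side of the V. The first touch was light, but two extra 1 mm steps pushed the wrist force up to about 21 N before I backed off and released.
- **Knob:** I turned it about 178° clockwise in a single grasp.
- **Clutch:** I read slip from the torque. It peaked near 142°, dipped near 160°, and peaked again near 172°, a 30° period. That puts slip at roughly 40°, past one click and short of a second full one. The direct Tz readings were noisy (about ±0.1 N·m), so this rests mainly on the wrist-joint torque. Jaw travel of about 19.5 mm gives 35–42°, which agrees.
- **Final position:** The jar axis is 117.3 mm from the knob axis (117 expected), and the jar spans 14 to 104 mm in height. The jaw is against it, and the knob pointer turned with the gripper.
- **Other things:** The green jar, small jar and sharps bin showed the same positions as at the start. The pump bottle was confirmed only in the scene view, because the top-view detector missed it. In the last views the yellow vise looked unmoved; I did not re-measure either look-alike vise.
- **Disagreement:** The scene camera put the jar 1.7 mm to one side, which is about its calibration error. I did not measure the side offset with the wrist camera after clamping.

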